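# Offer the key jig up over a calculator shell

### The job

Take the black jig by its grey handle off its two pegs on the rail, carry it over the green parts rack, and hold it level about 1 cm above the key tops of the cream calculator shell, centred over the key field and squared up with it (either way round), ready for the fitter to guide down. Do not touch the shell, its nest or the rack, and leave the transformer, battery contact, display cover and key cap strip where they lie. The program finishes while still holding the jig there, motionless: do not lower it onto the keys or let go.

Things in the scene. Friction and masses are not known exactly. Their poses are not given: they have to be found in the camera images.
- jig: The black plastic key-locating jig, hanging level on a pair of wooden pegs. Origin: centre of the underside of its 110 x 70 x 10 mm bottom plate (x long, y short, z up), which has 12 square windows. A 16 mm square stem rises from the plate's middle to a 50 x 64 x 6 mm flange (z 60 to 66 mm) whose underside rests on the two pegs, the stem passing between them; on the flange stands the handle. About 0.2 kg.
- jig_handle (a point): Centre of the jig's grey handle, a block 40 mm along the jig's x, 24 mm thick along its y, 50 mm tall; its centre is 91 mm above the underside of the jig's plate. Axes as the jig's.
- rail: Fixed wooden peg rail, 360 mm long (y), on two posts, top at 190 mm; short empty pegs (45 mm long) 95 and 140 mm to each side. Origin on the bench below the root of the jig's pair of pegs, in the plane of the rail's front face. The pegs run level out of that face along the rail's -x; the jig's centre hangs about 70 mm out.
- peg_tips (a point): Midway between the outer ends of the pair of pegs, at the height of the pegs' tops (170 mm); axes as the rail's. Pegs: 12 mm thick, 115 mm long, at y +-20 mm, each end turned up 8 mm above the peg. To come off, the jig is lifted 12 to 30 mm (its plate is below the pegs: 38 mm of free lift), then drawn out along the rail's -x by at least 105 mm.
- rack: Fixed green open parts rack, 300 mm long (x) x 50 mm wide (y) x 130 mm high, standing across the way between rail and shell, strips inside below the rim. Origin: centre of its underside.
- nest: Fixed plywood nest holding a cream calculator shell, together 185 x 110 mm. Origin on the bench below the middle of the shell's key field; x along the shell (the dark red display lies at its +x end), z up. Shell top 40 mm, key tops 48 mm above the bench.
- key_field (a point): Middle of the key field at the height of the key tops (48 mm above the bench), where the centre of the jig's underside belongs; 4 x 3 keys, 92 mm along x by 52 mm along y. Axes as the nest's. The jig fits either way round.
- transformer: Loose grey transformer, 50 x 58 x 36 mm, lying on the bench; bystander. Origin: centre of its underside.
- contact: Loose copper battery contact, 45 x 18 mm, bent up to 22 mm at one end, lying on the bench; bystander. Origin: centre of its underside.
- cover: Loose clear display cover, 85 x 34 x 10 mm, lying on the bench; bystander. Origin: centre of its underside.
- strip: Loose orange key cap strip, 100 x 18 x 13 mm, lying on the bench; bystander. Origin: centre of its underside.
Mind the look-alikes: they are no part of the job. Of the things that look like the jig, the middle-sized one is meant. There is more than one size of the nest; the job needs the smaller.

How it is judged:
By the outcome, as a careful person would: the job done as asked, in the order asked, and still so for the second after the job is handed in, while the arm keeps its last pose, push and grip.
It also fails if it takes over 45 s, if anything falls off the work surface, if the arm or the gripper's body presses on something with over 40 N, if the wrist force passes 120 N, or if a joint passes its speed limit or range.

### The arm

A 6-joint arm with a two-finger parallel gripper is mounted at the origin on the work surface. World frame = base frame: x ahead of the robot, y to its left, z up, the work surface at z = 0. Lengths are in m, angles in rad, forces in N, time in s.
With the tool pointing down it reaches from about 0.4 to 0.825 m from the base axis. Payload 7 kg.
Tool frame: the origin (TCP) lies on the front face of the gripper's body, between the roots of the fingers; the fingertips stand 73 mm ahead of it and the grasp point (between the pads) lies 54 mm ahead of it; z points along the fingers, y is the line along which they close (so a half turn about z gives the same grasp; the last joint's range is limited). The gripper opens to 85 mm and grips with 20 to 120 N. Pads are 22 mm wide; open, the fingers measure 114 mm over their backs; the gripper's body (76 mm by 85 mm) begins 54 mm behind the grasp point. The pads swing forward as they close: fully open they stand 13 mm farther back than shut.
Start: joints at [1.458, 0.359, 0.012, 0, -1.224, -0.288], TCP at [0.263, 0.621, 0.304] pointing down, gripper open.
Joint ranges: [-3.07, 3.07], [-1.43, 2.12], [-1.02, 1.25], [-3.03, 1.67], [-3.05, -0], [-3.03, 3.03]. Speed limits (rad/s): [2.39, 2.39, 3.01, 3.14, 3.14, 3.14].

### API

Orientations are given as a unit quaternion [x, y, z, w].
In Python, from workcell import * gives the robot as it stands.
- The arm moves only by the tool move_arm, never from a script. Its argument "targets" is a list that holds one entry, the list of rows, each a list of 6 numbers: the shift along the tool's x, y, z normalised to -1 to 1, where 1 is 60 mm, then the turn, a rotation vector about the tool's x, y, z normalised to -1 to 1, where 1 is 30 degrees. In form: [[[dx, dy, dz, ax, ay, az], ...]]. A call has 1 to 5 rows; each row shifts and turns the commanded pose from where the row before left it, along the tool's axes as they then stand; what a row does not reach is not made up. A row lasts 1/8 s, in which the tool goes at most 62.5 mm and 10.7 degrees, less where a joint would pass 70% of its speed; a pose out of reach is approached as far as the arm can. A call with a number of a shift or a turn outside -1 to 1 is refused whole. A call with a gripper value outside its range is refused whole. "grip" is the closure, from 0 (fully open) to 1 (shut), set as the call begins (left out, the last holds). The fingers move at their own pace and stop on an object; "grip_force" is the grip in N (left out, the last holds). Time passes only in rows, so rows that do not move let the fingers close. It gives the time, the measured TCP pose, the force, the opening and the grip force at its end, in the units of the state.
- sense(): the state, without advancing time (a new reading comes with each control period).
- read_camera(name): name is "scene" or "top" or "wrist"; returns a dict with "frame" (420x560x3 uint8, blue, green, red), "K" (3x3 intrinsics, pixels), "k1" (the pictures are not rectified: a ray, as slopes to the right and down, at radius r is drawn at 1 + k1 r^2 times it, then the intrinsics apply), "R" (3x3) and "t" (3): a world point X has camera coordinates R X + t; the wrist camera has in their place "hand_eye" (4x4, takes a point from camera to tool coordinates, whose origin is the TCP and whose axes are the flange's). Camera axes: x right, y down, z forward; pixel columns grow to the right and rows downward; lengths in m; the calibration is good to about 2 mm. A picture is of the moment at which its call begins: read the wrist's pose just before it. There is no depth.
- finish_job(): hands the job in; it is judged then, once.
The state is a dict: "time_s": time; "qpos": joint angles; "qd": joint speeds; "tau": joint torques, N m; "eef_pos": TCP position; "eef_rot": TCP orientation; "ft_force": force on the tool from outside, world axes, zero at the start; "ft_torque": the same for the moment, N m; "grip_width": finger opening in m; "gripper_force": force on a finger pad.
Only numpy, scipy, OpenCV 4.12 (cv2) and the standard library are available. Lean on these libraries where they do the work, as an engineer would, in place of code of your own. Each camera call takes 0.05 s, during which the arm holds its last target. There are 200 camera calls.

## Working session

There is one attempt and no reset: what is moved stays moved. The work goes in short steps, Python scripts to look and compute and a tool call to move; the robot and the scene stay as the last step left them, time stands still between calls to the robot, and variables do not carry over. Pictures are saved under pics/ and viewed, at most 10 in all, crops included, and the job is handed in when it is done.

Besides the shell and the picture viewer there is one more tool, called after "Call:" as name([rows], argument=value, ...), one row to a line, values as JSON. move_arm: Moves the arm, as the interface text tells. Its arguments: {"type":"object","properties":{"targets":{"type":"array"},"grip":{"type":"number"},"grip_force":{"type":"number"}},"required":["targets"]}

```bash
mkdir -p pics
python3 - <<'E'
from workcell import *
import cv2,numpy as np
s=sense();print(s)
for n in("scene","top","wrist"):
    c=read_camera(n);np.savez(f"pics/{n}0.npz",**c);cv2.imwrite(f"pics/{n}0.png",c["frame"]);print(n,{k:np.round(v,4).tolist() for k,v in c.items() if k!="frame"})
E
```

```text
{'time_s': 0.0, 'qpos': array([ 1.45808356e+00,  3.59423865e-01,  1.10757257e-02, -3.66709981e-04,
       -1.22408860e+00, -2.88077138e-01]), 'qd': array([-0.00178974,  0.00146743, -0.0009893 , -0.00070147, -0.00049308,
        0.00098194]), 'tau': array([-3.49951442e-04, -5.83314908e+01,  2.93422937e+01,  6.93666860e+00,
       -5.90812022e-03, -9.62605526e-06]), 'eef_pos': array([0.26323294, 0.62117633, 0.30294401]), 'eef_rot': array([ 9.79975260e-01, -1.99117521e-01, -9.99057700e-05,  8.32153748e-04]), 'ft_force': array([-0.49598674, -0.60953492, -0.31540276]), 'ft_torque': array([ 0.02504496, -0.00861408, -0.04860819]), 'gripper_force': 0.0, 'grip_width': 0.08554475634163981}
scene {'K': [[528.6081, 0.0, 280.9279], [0.0, 528.6081, 209.1606], [0.0, 0.0, 1.0]], 'k1': -0.005, 'R': [[-0.1982, 0.9801, -0.0077], [0.6989, 0.1358, -0.7022], [-0.6872, -0.1446, -0.7119]], 't': [-0.0296, -0.2286, 1.9805]}
top {'K': [[381.1049, 0.0, 283.104], [0.0, 381.1049, 211.0113], [0.0, 0.0, 1.0]], 'k1': 0.0219, 'R': [[-0.0018, -0.9996, 0.0275], [-0.9918, -0.0017, -0.1277], [0.1277, -0.0275, -0.9914]], 't': [0.107, 0.4693, 1.15]}
wrist {'K': [[361.957, 0.0, 274.3387], [0.0, 361.957, 208.7199], [0.0, 0.0, 1.0]], 'k1': -0.0973, 'hand_eye': [[0.0003, -0.952, -0.306, 0.0783], [1.0, 0.0001, 0.0006, -0.0002], [-0.0005, -0.306, 0.952, -0.0709], [0.0, 0.0, 0.0, 1.0]]}
```

View pics/scene0.png

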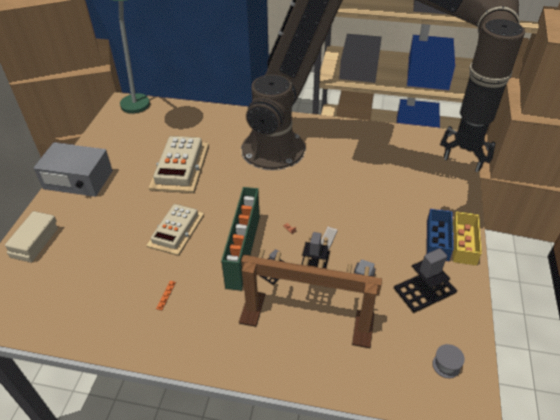

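View pics/top0.png

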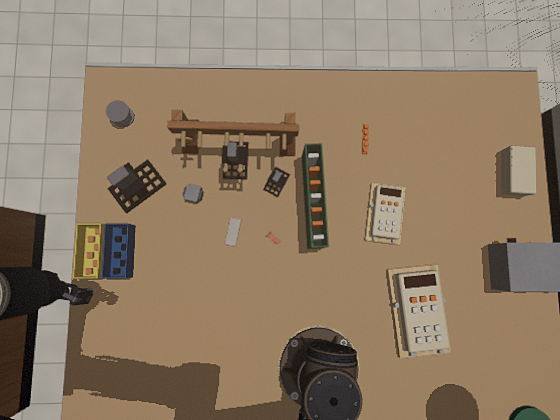

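The scene shows the jig hanging on the rail with its handle near scene (315,243). In the top view its handle is near (234,150), the rail runs (168..298,127), the rack is at (315,195), and the small nest is at (386,212). The big look-alikes are at (137,185) and (420,310), and a small jig is at (277,180).

```bash
cat > h.py <<'E'
import numpy as np,cv2
from scipy.spatial.transform import Rotation as Ro
def load(n): return dict(np.load(f"pics/{n}.npz"))
def und(c,p):
    p=np.atleast_2d(np.float64(p)); K=c["K"]
    d=(p-K[:2,2])/[K[0,0],K[1,1]]; u=d.copy()
    for _ in range(20): u=d/(1+float(c["k1"])*(u**2).sum(1,keepdims=True))
    return np.c_[u,np.ones(len(u))]
def pose(c):
    """camera->world rotation and centre"""
    if "hand_eye" in c:
        A=Ro.from_quat(c["rot"]).as_matrix();H=c["hand_eye"]
        return A@H[:3,:3],A@H[:3,3]+c["pos"]
    return c["R"].T,-c["R"].T@c["t"]
def cast(c,p,z):
    R,o=pose(c); d=und(c,p)@R.T
    return o+d*((z-o[2])/d[:,2])[:,None]
def proj(c,X):
    R,o=pose(c); x=(np.atleast_2d(X)-o)@R; u=x[:,:2]/x[:,2:]
    u=u*(1+float(c["k1"])*(u**2).sum(1,keepdims=True)); return u*[c["K"][0,0],c["K"][1,1]]+c["K"][:2,2]
def snap(n,tag):
    from workcell import sense,read_camera
    s=sense(); c=read_camera(n)
    if n=="wrist": c["pos"]=s["eef_pos"];c["rot"]=s["eef_rot"]
    np.savez(f"pics/{tag}.npz",**c); return c
E
python3 - <<'E'
from h import *
c=load("top0");f=c["frame"]
a=cv2.resize(f[105:205,160:345],None,fx=4,fy=4,interpolation=cv2.INTER_CUBIC)
s=load("scene0")["frame"]
b=cv2.resize(s[180:290,225:335][:,:],None,fx=3.6,fy=3.6,interpolation=cv2.INTER_CUBIC)
n=cv2.resize(f[175:250,355:415],None,fx=5,fy=5,interpolation=cv2.INTER_CUBIC)
cv2.imwrite("pics/a.png",a[:, :800])
hsv=cv2.cvtColor(f,cv2.COLOR_BGR2HSV)
# nest: bright low-saturation cream shell
m=((hsv[...,2]>150)&(hsv[...,1]<75)).astype(np.uint8);m[:, :360]=0;m[:,412:]=0;m[:178]=0;m[250:]=0
m=cv2.morphologyEx(m,cv2.MORPH_CLOSE,np.ones((9,9)))
k=max(cv2.findContours(m,0,2)[0],key=cv2.contourArea);r=cv2.minAreaRect(k)
print("shell",r,cast(c,cv2.boxPoints(r),.04).round(3).tolist())
# rack rim green
m=((hsv[...,0]>60)&(hsv[...,0]<95)&(hsv[...,1]>90)).astype(np.uint8);m[:,:295]=0;m[:,335:]=0;m[:135]=0;m[255:]=0
ys,xs=np.nonzero(m);r=cv2.minAreaRect(np.c_[xs,ys].astype(np.float32));print("rack",r,cast(c,cv2.boxPoints(r),.13).round(3).tolist())
print("handle top approx",cast(c,[[234,150]],.22),"rail top ends",cast(c,[[168,124],[298,127]],.19))
print(cast(c,[[235,188],[277,180],[193,193],[233,232]],.0).round(3).tolist())
E
```

```text
shell ((386.2125549316406, 212.68350219726562), (34.80082702636719, 57.989532470703125), 6.115502834320068) [[0.38, -0.145, 0.04], [0.559, -0.169, 0.04], [0.548, -0.277, 0.04], [0.369, -0.25, 0.04]]
rack ((0.0, 0.0), (0.0, 0.0), 0.0) [[1.076, 0.935, 0.13], [1.076, 0.935, 0.13], [1.076, 0.935, 0.13], [1.076, 0.935, 0.13]]
handle top approx [[0.60617163 0.24108603 0.22      ]] rail top ends [[0.68613733 0.42352443 0.19      ]
 [0.68101061 0.07012487 0.19      ]]
[[0.547, 0.259, 0.0], [0.573, 0.126, 0.0], [0.53, 0.391, 0.0], [0.406, 0.263, 0.0]]
```

View pics/a.png

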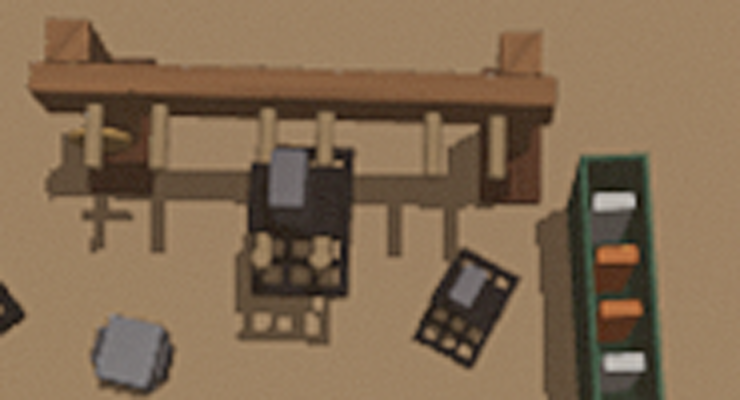

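The enlarged top view shows the jig on the middle peg pair, with its handle top at crop (290,178), i.e. pixel (232.5,149.5). The rail's front top edge runs from crop (42,92) to (555,105).

```bash
cat >> h.py <<'E'
def plan(pos,yaw,cur=None):
    """shift in tool axes (units of 60mm) and az (units 30deg) for tool-down pose, tool x at yaw"""
    from workcell import sense
    s=sense(); A=Ro.from_quat(s["eef_rot"])
    T=Ro.from_matrix(np.array([[np.cos(yaw),np.sin(yaw),0],[np.sin(yaw),-np.cos(yaw),0],[0,0,-1]]))
    print("t",s["time_s"],"pos",s["eef_pos"].round(4),"rows: shift",(A.inv().apply(np.array(pos)-s["eef_pos"])/.06).round(3),"turn",((A.inv()*T).as_rotvec(degrees=True)/30).round(3), "shift in new axes",(T.inv().apply(np.array(pos)-s["eef_pos"])/.06).round(3),"F",s["ft_force"].round(1))
E
python3 - <<'E'
from h import *
c=load("top0")
print(cast(c,[[232.5,149.5]],.226)); e=cast(c,[[170.5,128],[298.75,131.2]],.19);print(e)
d=e[0]-e[1];yaw=np.arctan2(-d[0],d[1]);print("yaw",yaw,np.linalg.norm(d))
# rack rim from crop corners
print("rack",cast(c,np.array([[583,155],[648,153]])/4+[160,105],.13))
plan([.60,.243,.37],0)
plan([.60,.243,.37],yaw)
E
```

```text
[[0.60572247 0.24438273 0.226     ]]
[[0.67497606 0.41645094 0.19      ]
 [0.66910981 0.06814401 0.19      ]]
yaw -0.016840587027435225 0.34835632264928656
rack [[ 0.65257042  0.04387704  0.13      ]
 [ 0.65435079 -0.00328683  0.13      ]]
t 0.15 pos [0.2633 0.6213 0.3032] rows: shift [ 7.627  3.616 -1.108] turn [ 0.002  0.    -0.766] shift in new axes [ 5.612  6.304 -1.113] F [-0.8 -0.2 -0.2]
t 0.15 pos [0.2633 0.6213 0.3032] rows: shift [ 7.627  3.616 -1.108] turn [ 0.002  0.    -0.733] shift in new axes [ 5.718  6.209 -1.113] F [-0.8 -0.2 -0.2]
```

Call:
move_arm([
  [[0.8, 0.38, -0.25, 0, 0, 0], [0.85, 0.4, -0.25, 0, 0, 0], [0.85, 0.4, -0.25, 0, 0, 0], [0.85, 0.4, -0.25, 0, 0, 0], [0.85, 0.4, -0.1, 0, 0, 0]],
])

```text
time_s: 0.78
eef_pos: [0.4501, 0.4124, 0.3709]
eef_rot: [0.98, -0.199, 0.0, -0.001]
ft_force: [0.6, 0.5, 0.4]
grip_width: 0.0856
gripper_force: 0.0
```

Call:
move_arm([
  [[0.85, 0.4, 0, 0, 0, 0], [0.85, 0.4, 0, 0, 0, 0], [0.85, 0.4, 0, 0, 0, 0], [0.85, 0.4, 0, 0, 0, -0.25], [0, 0, 0, 0, 0, -0.25]],
])

```text
time_s: 1.4
eef_pos: [0.6013, 0.2426, 0.3689]
eef_rot: [0.998, -0.07, -0.001, 0.001]
ft_force: [-1.1, 0.4, 0.5]
grip_width: 0.0854
gripper_force: 0.0
```

Call:
move_arm([
  [[0, 0, 0, 0, 0, -0.24], [0, 0, 0, 0, 0, 0]],
])

```text
time_s: 1.65
eef_pos: [0.5995, 0.2455, 0.3695]
eef_rot: [1.0, -0.007, -0.0, 0.0]
ft_force: [-0.4, -0.1, -0.6]
grip_width: 0.0854
gripper_force: 0.0
```

Run:
```python
from h import *
c=snap("wrist","w1");f=c["frame"].copy()
plan([.606,.244,.30],-.017)
cv2.imwrite("pics/w1.png",f)
```

```text
t 1.7 pos [0.5994 0.2457 0.3697] rows: shift [0.112 0.027 1.161] turn [0.    0.001 0.002] shift in new axes [0.111 0.027 1.161] F [-1.4  0.   0.1]
```

View pics/w1.png

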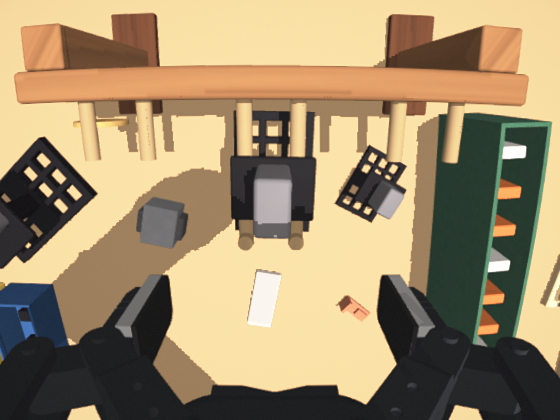

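The wrist view shows the jig's flange at (232..315,157..222), the handle at (253..293,166..237) and the pegs at x=245 and 297 with tips near (247,240) and (296,240). Next I zoom in on the handle and measure it.

Run:
```python
from h import *
c=load("w1")
f=cv2.resize(c["frame"][140:260,210:340],None,fx=5,fy=5,interpolation=cv2.INTER_CUBIC)
cv2.imwrite("pics/w1c.png",f)
j=np.array([.606,.244,0])
for yaw in(0,):
  for z,hx,hy in((.226,.02,.012),(.176,.025,.032),(.176,.02,.012)):
    print(z,proj(c,j+np.array([[sx*hx,sy*hy,z] for sx,sy in((1,1),(1,-1),(-1,-1),(-1,1))])).round(1).tolist())
```

```text
0.226 [[256.5, 182.1], [296.0, 181.5], [295.7, 242.2], [258.3, 242.7]]
0.176 [[232.4, 159.9], [319.2, 158.6], [317.7, 222.4], [235.5, 223.6]]
0.176 [[259.6, 166.1], [292.0, 165.7], [292.0, 216.7], [261.0, 217.2]]
```

View pics/w1c.png

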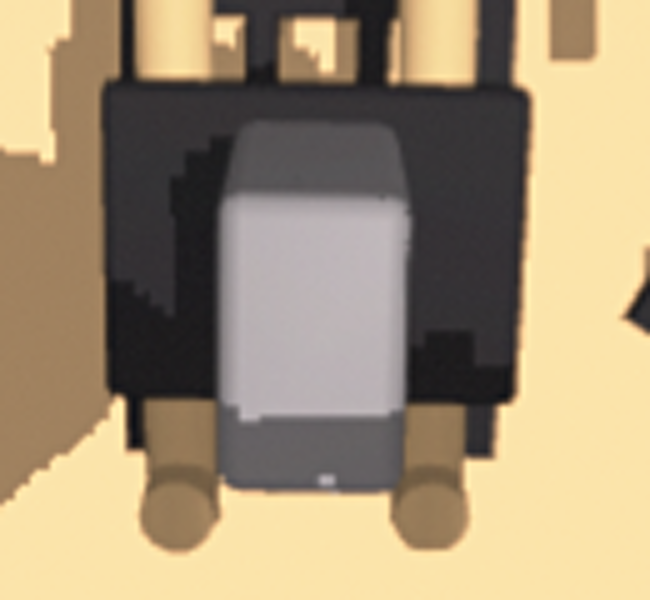

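The crop shows the handle top face with corners at pixels (253.8,179.4), (291.6,179.4), (290.6,238) and (253.8,237.6), squared with the flange and pegs.

Run:
```python
from h import *
c=load("w1")
q=cast(c,[[253.8,179.4],[291.6,179.4],[290.6,238],[253.8,237.6]],.226);print(q.round(4).tolist());m=q.mean(0);print(m)
fl=cast(c,np.array([[105,83],[528,92],[516,402],[108,393]])/5+[210,140],.176);print(fl.round(4).tolist(),fl.mean(0))
d=fl[0]+fl[3]-fl[1]-fl[2];print("yaw",np.arctan2(-d[0],d[1]))
t=cast(c,np.array([[178,465],[430,465]])/5+[210,140],.178);print("tips",t)
plan([m[0],m[1],.258],-.02)
```

```text
[[0.6277, 0.2576, 0.226], [0.6274, 0.2346, 0.226], [0.589, 0.2353, 0.226], [0.5896, 0.2588, 0.226]]
[0.60841558 0.24658121 0.226     ]
[[0.6335, 0.2769, 0.176], [0.6312, 0.2146, 0.176], [0.5827, 0.2156, 0.176], [0.5851, 0.2788, 0.176]] [0.60814018 0.24647918 0.176     ]
yaw -0.03706666195830471
tips [[0.57380288 0.26826313 0.178     ]
 [0.57323083 0.22899324 0.178     ]]
t 1.7 pos [0.5994 0.2457 0.3697] rows: shift [ 0.151 -0.017  1.861] turn [0.    0.001 0.007] shift in new axes [ 0.151 -0.017  1.861] F [-1.4  0.   0.1]
```

Call:
move_arm([
  [[0.15, -0.02, 0.4, 0, 0, 0.02], [0, 0, 0.5, 0, 0, 0], [0, 0, 0.5, 0, 0, 0], [0, 0, 0.46, 0, 0, 0], [0, 0, 0, 0, 0, 0]],
])

```text
time_s: 2.33
eef_pos: [0.6073, 0.2466, 0.256]
eef_rot: [1.0, -0.013, -0.002, 0.001]
ft_force: [-0.1, -0.1, -0.1]
grip_width: 0.0852
gripper_force: 0.0
```

Call:
move_arm([
  [[0, 0, 0, 0, 0, 0], [0, 0, 0, 0, 0, 0], [0, 0, 0, 0, 0, 0], [0, 0, 0, 0, 0, 0], [0, 0, 0, 0, 0, 0]],
], grip=1, grip_force=60)

```text
time_s: 2.95
eef_pos: [0.6087, 0.247, 0.2593]
eef_rot: [1.0, -0.012, 0.001, -0.0]
ft_force: [-1.5, 0.3, 6.1]
grip_width: 0.0234
gripper_force: 58.8
```

Call:
move_arm([
  [[0, 0, 0, 0, 0, 0], [0, 0, 0, 0, 0, 0], [0, 0, 0, 0, 0, 0]],
])

```text
time_s: 3.32
eef_pos: [0.6087, 0.247, 0.2593]
eef_rot: [1.0, -0.012, 0.001, -0.0]
ft_force: [-2.0, -0.2, 6.4]
grip_width: 0.0233
gripper_force: 58.8
```

Call:
move_arm([
  [[0, 0, -0.12, 0, 0, 0], [0, 0, -0.12, 0, 0, 0], [0, 0, -0.12, 0, 0, 0], [0, 0, 0, 0, 0, 0], [0, 0, 0, 0, 0, 0]],
])

```text
time_s: 3.95
eef_pos: [0.6083, 0.2468, 0.2797]
eef_rot: [1.0, -0.012, -0.0, 0.0]
ft_force: [0.1, 0.3, -1.8]
grip_width: 0.0233
gripper_force: 58.7
```

Run:
```python
from h import *
plan([.488,.250,.280],-.025)
c=snap("wrist","w2");cv2.imwrite("pics/w2.png",c["frame"])
```

```text
t 3.95 pos [0.6083 0.2468 0.2797] rows: shift [-2.005 -0.005 -0.004] turn [0.    0.001 0.002] shift in new axes [-2.005 -0.003 -0.005] F [ 0.1  0.3 -1.8]
```

View pics/w2.png

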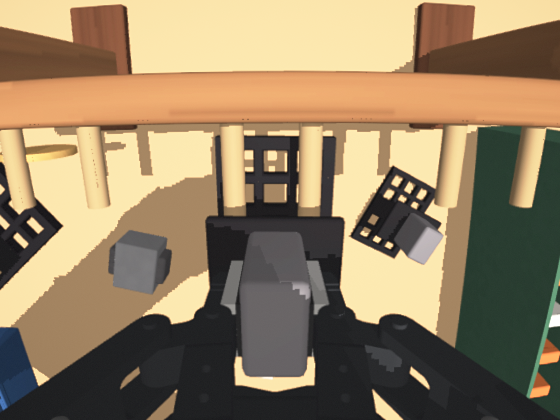

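The jig is held between the pads and lifted clear of the pegs. Now I draw it out along -x.

Call:
move_arm([
  [[-0.3, 0, 0, 0, 0, 0], [-0.5, 0, 0, 0, 0, 0], [-0.5, 0, 0, 0, 0, 0], [-0.5, 0, 0, 0, 0, 0], [-0.4, 0, 0, 0, 0, 0]],
])

```text
time_s: 4.62
eef_pos: [0.4753, 0.2498, 0.2798]
eef_rot: [1.0, -0.012, -0.0, 0.0]
ft_force: [0.0, 0.6, -2.9]
grip_width: 0.0236
gripper_force: 58.7
```

Call:
move_arm([
  [[0, 0, -0.2, 0, 0, 0], [0, 0, -0.4, 0, 0, 0], [0, 0, -0.4, 0, 0, 0], [0, 0, -0.3, 0, 0, 0], [0, 0, 0, 0, 0, 0]],
])

```text
time_s: 5.25
eef_pos: [0.4774, 0.2504, 0.3595]
eef_rot: [1.0, -0.012, 0.001, -0.001]
ft_force: [1.2, -0.4, -1.9]
grip_width: 0.0235
gripper_force: 59.1
```

Call:
move_arm([
  [[0, 0.3, 0, 0, 0, 0], [0, 0.6, 0, 0, 0, 0], [0, 0.7, 0, 0, 0, 0], [0, 0.7, 0, 0, 0, 0], [0, 0.7, 0, 0, 0, 0]],
])

```text
time_s: 5.88
eef_pos: [0.4715, 0.0679, 0.357]
eef_rot: [1.0, -0.012, -0.001, 0.0]
ft_force: [0.6, -1.0, -2.5]
grip_width: 0.0233
gripper_force: 59.1
```

Call:
move_arm([
  [[0, 0.7, 0, 0, 0, 0], [0, 0.6, 0, 0, 0, 0], [0, 0.3, 0, 0, 0, 0], [0, 0, 0, 0, 0, 0], [0, 0, 0, 0, 0, 0]],
])

```text
time_s: 6.5
eef_pos: [0.4696, -0.0261, 0.3574]
eef_rot: [1.0, -0.012, -0.0, 0.0]
ft_force: [-0.4, -0.2, -1.8]
grip_width: 0.0233
gripper_force: 59.3
```

Run:
```python
from h import *
c=snap("wrist","w3");cv2.imwrite("pics/w3.png",c["frame"])
plan([.46,-.21,.34],-.13)
```

```text
t 6.55 pos [ 0.4697 -0.0258  0.3575] rows: shift [-0.089  3.073  0.292] turn [0.    0.001 0.203] shift in new axes [0.237 3.065 0.292] F [-0.7  0.3 -2.4]
```

View pics/w3.png

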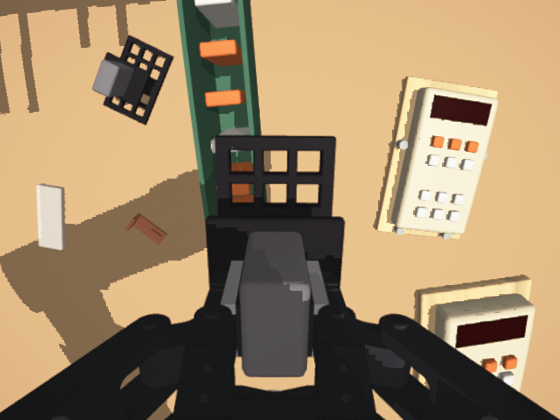

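The wrist view shows the small nest with its 12 keys: corner keys near (438,143), (473,147), (422,213) and (455,216). The display is at the top (+x), and the jig plate is clear above the rack.

Run:
```python
from h import *
c=load("w3");f=c["frame"];h=cv2.cvtColor(f,cv2.COLOR_BGR2HSV)
m=(((h[...,2]>225)&(h[...,1]<18))|((h[...,1]>150)&(h[...,2]>150)&(h[...,0]<15))).astype(np.uint8)
m[:,:412]=0;m[:130]=0;m[225:]=0;m[:,485:]=0
n,l,s,ce=cv2.connectedComponentsWithStats(m)
k=[(s[i,4],*ce[i].round(1)) for i in range(1,n) if s[i,4]>25];print(len(k),k)
P=cast(c,np.array([a[1:] for a in k]),.048);print(P.round(4).tolist())
r=cv2.minAreaRect((P[:,:2]*1000).astype(np.float32));print(r,cv2.boxPoints(r))
```

```text
12 [(np.int32(97), np.float64(437.8), np.float64(141.4)), (np.int32(97), np.float64(455.1), np.float64(144.1)), (np.int32(93), np.float64(472.1), np.float64(146.6)), (np.int32(89), np.float64(434.4), np.float64(160.1)), (np.int32(85), np.float64(451.6), np.float64(162.4)), (np.int32(83), np.float64(468.4), np.float64(164.6)), (np.int32(81), np.float64(425.9), np.float64(195.5)), (np.int32(80), np.float64(442.8), np.float64(197.4)), (np.int32(77), np.float64(459.4), np.float64(199.4)), (np.int32(81), np.float64(421.8), np.float64(212.3)), (np.int32(79), np.float64(438.5), np.float64(214.2)), (np.int32(74), np.float64(454.8), np.float64(216.1))]
[[0.4967, -0.2011, 0.048], [0.4936, -0.2208, 0.048], [0.4909, -0.2405, 0.048], [0.4765, -0.1993, 0.048], [0.4737, -0.2191, 0.048], [0.4711, -0.2388, 0.048], [0.4368, -0.1937, 0.048], [0.4342, -0.2136, 0.048], [0.4315, -0.2335, 0.048], [0.4172, -0.191, 0.048], [0.4145, -0.2109, 0.048], [0.4117, -0.2306, 0.048]]
((454.1139831542969, -216.162353515625), (40.61796951293945, 80.60466003417969), 82.76795196533203) [[ 411.57562 -231.23618]
 [ 491.539   -241.38336]
 [ 496.65234 -201.08853]
 [ 416.68896 -190.94135]]
```

Run:
```python
from h import *
c=load("w3");A=Ro.from_quat(c["rot"])
for n,px,dz,X in(("plate",[[216.5,136],[335.5,136]],-.1393,.055),("flange",[[207,217],[344,217]],-.0833,.025)):
    q=A.inv().apply(cast(c,px,c["pos"][2]+dz)-c["pos"]);print(n,q.round(4).tolist(),"expect x",X,"-> offset",q[:,:2].mean(0)-[X,0],"width",q[1,1]-q[0,1])
plan([.4541,-.2162,.30],-.126)
```

```text
plate [[0.0548, -0.0334, 0.1393], [0.0549, 0.0352, 0.1393]] expect x 0.055 -> offset [-0.00014834  0.00087163] width 0.06861121879457246
flange [[0.0249, -0.0306, 0.0833], [0.0249, 0.0314, 0.0833]] expect x 0.025 -> offset [-0.00012505  0.0004241 ] width 0.06198787601773499
t 6.55 pos [ 0.4697 -0.0258  0.3575] rows: shift [-0.185  3.179  0.959] turn [0.    0.001 0.195] shift in new axes [0.14  3.181 0.959] F [-0.7  0.3 -2.4]
```

Call:
move_arm([
  [[-0.03, 0.4, 0, 0, 0, 0], [-0.04, 0.65, 0, 0, 0, 0], [-0.04, 0.7, 0, 0, 0, 0], [-0.04, 0.65, 0, 0, 0, 0], [-0.03, 0.5, 0, 0, 0, 0]],
])

```text
time_s: 7.18
eef_pos: [0.4549, -0.2003, 0.3577]
eef_rot: [1.0, -0.012, -0.0, -0.0]
ft_force: [0.1, -0.1, -2.6]
grip_width: 0.0233
gripper_force: 59.6
```

Call:
move_arm([
  [[0, 0.28, 0, 0, 0, 0.095], [0, 0, 0, 0, 0, 0.1], [0, 0, 0.4, 0, 0, 0], [0, 0, 0.4, 0, 0, 0], [0, 0, 0, 0, 0, 0]],
])

```text
time_s: 7.8
eef_pos: [0.454, -0.2157, 0.3083]
eef_rot: [0.998, -0.063, -0.002, -0.0]
ft_force: [-0.0, 0.2, -1.8]
grip_width: 0.0233
gripper_force: 59.4
```

Call:
move_arm([
  [[0, 0, 0, 0, 0, 0], [0, 0, 0, 0, 0, 0]],
])

```text
time_s: 8.05
eef_pos: [0.4552, -0.2163, 0.311]
eef_rot: [0.998, -0.063, 0.001, 0.0]
ft_force: [0.5, 0.4, -2.4]
grip_width: 0.0235
gripper_force: 59.4
```

Run:
```python
from h import *
c=snap("wrist","w4");cv2.imwrite("pics/w4.png",c["frame"])
plan([.4541,-.2162,.208],-.126)
s=snap("scene","s4")
cv2.imwrite("pics/s4.png",cv2.resize(s["frame"][110:260,100:300],None,fx=4,fy=4,interpolation=cv2.INTER_CUBIC))
```

```text
t 8.1 pos [ 0.455  -0.2163  0.3109] rows: shift [-0.019 -0.     1.715] turn [ 0.    -0.003  0.   ] shift in new axes [-0.016 -0.     1.715] F [ 0.9  0.1 -1.9]
```

View pics/w4.png

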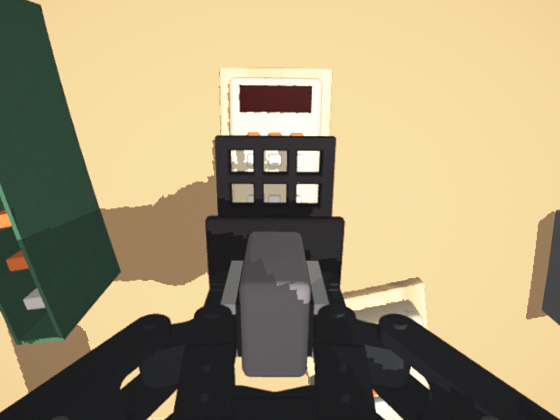

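The wrist view shows the jig squared with the shell: orange keys at (254/275/296,135) against the plate spanning 216..336. I'll descend.

Call:
move_arm([
  [[-0.01, 0, 0.3, 0, 0, 0], [0, 0, 0.4, 0, 0, 0], [0, 0, 0.4, 0, 0, 0], [0, 0, 0.2, 0, 0, 0], [0, 0, 0.1, 0, 0, 0]],
])

```text
time_s: 8.78
eef_pos: [0.4541, -0.2164, 0.2259]
eef_rot: [0.998, -0.063, 0.0, 0.0]
ft_force: [-0.2, 0.1, -3.1]
grip_width: 0.0233
gripper_force: 59.7
```

Call:
move_arm([
  [[0, 0, 0, 0, 0, 0], [0, 0, 0, 0, 0, 0]],
])

```text
time_s: 9.02
eef_pos: [0.4544, -0.2164, 0.2267]
eef_rot: [0.998, -0.063, 0.001, 0.0]
ft_force: [1.2, -0.6, -2.7]
grip_width: 0.0231
gripper_force: 59.7
```

Run:
```python
from h import *
plan([.4541,-.2162,.2073],-.126)
c=snap("wrist","w5");A=Ro.from_quat(c["rot"]);f=c["frame"]
s=snap("scene","s5")
a=cv2.resize(f[60:230,190:360],(400,400),interpolation=cv2.INTER_CUBIC)
b=cv2.resize(s["frame"][170:270,130:230],(400,400),interpolation=cv2.INTER_CUBIC)
cv2.imwrite("pics/x5.png",np.hstack([a,b]))
j=np.array([.4541,-.2162,.058]);Rz=Ro.from_euler("z",-.126)
print("expect plate lower corners in crop",((proj(s,j+Rz.apply([[sx*.055,sy*.035,0] for sx,sy in((1,1),(1,-1),(-1,-1),(-1,1))]))-[130,170])*4+[400,0]).round())
```

```text
t 9.025 pos [ 0.4544 -0.2164  0.2267] rows: shift [-0.006 -0.003  0.323] turn [ 0.    -0.003  0.   ] shift in new axes [-0.006 -0.003  0.323] F [ 1.2 -0.6 -2.7]
expect plate lower corners in crop [[589. 240.]
 [507. 219.]
 [572. 124.]
 [651. 143.]]
```

View pics/x5.png

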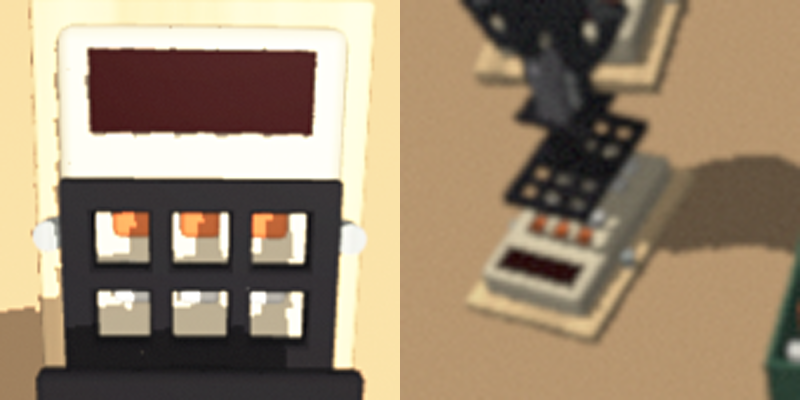

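The left crop (wrist) shows keys centred in the plate's windows laterally. The right crop (scene) shows the jig level above the shell and clear of it.

Call:
move_arm([
  [[0, 0, 0.12, 0, 0, 0], [0, 0, 0.12, 0, 0, 0], [0, 0, 0.07, 0, 0, 0], [0, 0, 0, 0, 0, 0], [0, 0, 0, 0, 0, 0]],
])

```text
time_s: 9.75
eef_pos: [0.4541, -0.2164, 0.2074]
eef_rot: [0.998, -0.063, 0.0, 0.0]
ft_force: [-0.9, 0.1, -2.8]
grip_width: 0.0234
gripper_force: 59.7
```

Call:
move_arm([
  [[0, 0, 0, 0, 0, 0], [0, 0, 0, 0, 0, 0], [0, 0, 0, 0, 0, 0]],
])

```text
time_s: 10.12
eef_pos: [0.454, -0.2163, 0.2074]
eef_rot: [0.998, -0.063, 0.0, -0.0]
ft_force: [0.0, -1.0, -1.7]
grip_width: 0.0236
gripper_force: 59.7
```

Run:
```python
from h import *
plan([.4541,-.2162,.2073],-.126)
c=snap("wrist","w6");f=c["frame"]
x0,y0=190,90
b=cv2.resize(f[y0:y0+150,x0:x0+175],None,fx=4,fy=4,interpolation=cv2.INTER_CUBIC)
cv2.imwrite("pics/x6.png",b)
Rz=Ro.from_euler("z",-.126);k=np.array([.4541,-.2162,.048])
print("exp display-side row keys",((proj(c,k+Rz.apply([[.04,.02,0],[.04,0,0],[.04,-.02,0]]))-[x0,y0])*4).round())
```

```text
t 10.125 pos [ 0.454  -0.2163  0.2074] rows: shift [ 0.002 -0.002  0.002] turn [-0. -0.  0.] shift in new axes [ 0.002 -0.002  0.002] F [ 0.  -1.  -1.7]
exp display-side row keys [[212. 262.]
 [337. 262.]
 [462. 262.]]
```

View pics/x6.png

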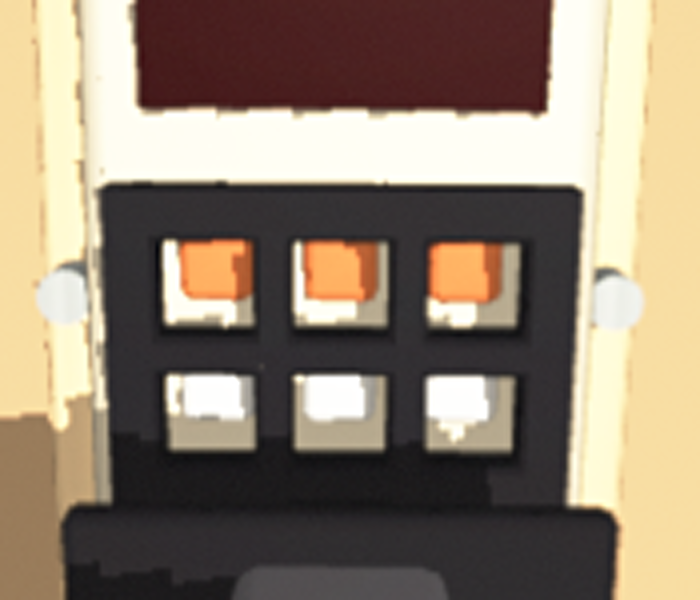

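The keys sit in their windows within about 1 mm of the expected pixels, and the jig is level and still about 10 mm above them.

```bash
python3 -c "
from workcell import *
print(finish_job())"
```

```text
the job is handed in; nothing more can be done
None
```

I handed the job in with the jig held still and level about 1 cm above the key tops, centred over the small shell's key field to within about 1 mm and squared with it. It took about 10 s of robot time, and I saw no contact with the shell, nest, rack or the loose parts.

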